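Lock out an air manifold and hold its bleed valve open

TASK

Make the air manifold on the bench safe: first slip the lock-out plate by its eye over the manifold's post, down flat, and let go of it. Then take the bar-handled bleed key from the wooden rack, put it into the keyhole socket, push it fully home against the spring, twist it a quarter turn clockwise (seen from above) to its stop and finish there, still gripping the key and holding it both pressed home and turned, because the valve springs shut when let go. Leave the round-knobbed key in the rack, the jar and the tape measure alone.

Things in the scene. Friction and masses are not known exactly. Their poses are not given: they have to be found in the camera images.
- manifold: Air manifold fixed to the bench: grey base plate 90 (x) by 240 (y, from -100 to +140) by 20 mm high, origin under the socket-post line at bench height, z up. On it at y = -60 stands the square bleed socket (52 by 52 mm, face 66 mm above the bench), at y = +60 the bare post, between them a small pressure gauge 43 mm high; a short copper pipe leaves on +x.
- socket (a point): Centre of the keyhole in the brass top face of the socket, 66 mm above the bench, axes as the manifold. Slot 31 mm long along x, 9.6 mm wide, with a 14 mm square middle; face plate 6 mm thick. The sprung cup below it has its floor 6 mm under the face at rest, slotted in line with the keyhole for the key's pin. The key turns only when pushed over 6 mm beyond first touch of the cup.
- post (a point): Tip of the upright steel lock-out post, 10 mm diameter, rounded, rising 45 mm from the base plate's top (tip 65 mm above the bench). A collar 24 mm wide and 2 mm high at its foot is for looks only.
- valve_push (a joint): How far the sprung cup in the socket is pushed down, m: 0 at rest, 0.010 at its stop. Pushing takes 4 N at first and 12 N at the stop.
- valve_turn (a joint): How far the sprung cup is turned clockwise seen from above, rad: 0 at rest (slot in line with the keyhole), 1.45 at its stop. It springs back with 0.02 N m at rest, 0.09 N m at the stop. The pin has about 0.1 rad of play in it, so the key itself turns a quarter turn (about 1.57).
- bleed_key: Steel bleed key upright in one of the rack holes; origin at its tip, z up its shaft, 64 mm tall, 0.16 kg. Shaft 10 mm diameter; rounded cross pin 6 mm thick, 24 mm long along x, at height 0 to 6; flange 38 mm wide at 18 to 24, resting on the rack; bar handle at 34 to 64, 44 mm long (x), 12 mm thick (y). Pushed home, the flange is 2 mm above the socket face. Works either way round.
- key_grip (a point): Middle of the key's bar handle, 50 mm above the key's tip, axes as the key: grip it from above across its 12 mm thickness (along y).
- knob_key: A similar key with a round knob (32 mm diameter) instead of the bar and no cross pin, in the other rack hole; not needed. Origin at its tip.
- rack: Wooden key rack fixed on the bench, 170 (x) by 70 by 40 mm high, origin under its centre; two round holes of 30 mm, 80 mm apart along its x. Key tips are 18 mm below its top.
- lockout_plate: Grey plastic lock-out plate lying flat on the bench, 90 (x) by 44 by 6 mm, 0.07 kg give or take; origin under its centre, z up. It has a round eye near its -x end and an upstanding rib on the other half.
- plate_eye (a point): Centre of the plate's round eye, 23 mm diameter, 24 mm towards -x from the plate's centre, at mid thickness (3 mm); axes as the plate.
- plate_grip (a point): Point on the plate's rib, 18 mm towards +x from the plate's centre, 28 mm above its underside. The rib is 36 mm long along x, 10 mm thick along y, its top 35 mm above the underside: grip it from above across its thickness.
- jar: Closed jar, 60 mm diameter, 80 mm high, a bystander; origin under its centre.
- tape: Tape measure standing on the bench, 66 by 34 by 62 mm high, a bystander; origin under its centre.
Things that resemble listed ones, but are neither listed nor needed, are in the scene too. Leave any blue look-alike of the lockout_plate alone.

How it is judged (in metres and radians):
On the way, in this order (a step that is already met when the one before it is completed fails the run):
1. the lock-out plate lies over the post by its eye, let go (horizontal distance between plate_eye and post below 0.009 m and z of plate_eye in the frame of post below -0.025 m and contact force between the fingers and lockout_plate below 0.2 N and angle between lockout_plate's own z axis and vertical below 0.35 rad), for 0.2 s.
2. the bleed key stands in the socket and is pushed home (horizontal distance between bleed_key and socket below 0.006 m and z of bleed_key in the frame of socket below -0.01 m and angle between bleed_key's own z axis and vertical below 0.2 rad and value of joint valve_push above 0.0075 m), for 0.1 s.
At the end, for the whole second after the job is handed in: Plate: eye within 9 mm of the post, 25 mm or more below its tip, tilt under 0.35 rad, off the fingers. Key: upright in the socket (within 6 mm), gripped (over 2 N), cup pushed over 7.5 of 10 mm and turned over 1.2 of 1.45 rad, held so through the last second (all of step 1 and all of step 2 and value of joint valve_turn above 1.2 rad and contact force between the fingers and bleed_key above 2 N); the arm keeps its last pose, push and grip.
It fails at once if the other key, the jar or the tape measure is moved more than 40 mm (distance of any of knob_key, jar, tape from where it was at the start of the episode above 0.04 m).
It also fails if it takes over 64 s, if anything falls off the work surface, if the arm or the gripper's body presses on something with over 40 N, if the wrist force passes 120 N, or if a joint passes its speed limit or range.

ROBOT

A 6-joint arm with a two-finger parallel gripper is mounted at the origin on the work surface. World frame = base frame: x ahead of the robot, y to its left, z up, the work surface at z = 0. Lengths are in m, angles in degrees, forces in N, time in s.
With the tool pointing down it reaches from about 0.4 to 0.825 m from the base axis. Payload 7 kg.
Tool frame: the origin (TCP) lies midway between the tips of the shut fingers; the grasp point (between the pads) lies 19 mm behind it; z points along the fingers, y is the direction in which the jaws open and shut (so a half turn about z gives the same grasp; the last joint's range is limited). The gripper opens to 88 mm and grips with 3 to 60 N. Pads are 19 mm wide; open, the fingers measure 130 mm over their backs; the gripper's body (78 mm by 193 mm) begins 47 mm behind the grasp point.
Start: joints at [82.225, 20.546, 0.682, 0, -70.136, -16.507], TCP at [0.278, 0.615, 0.191] pointing down, gripper open.
Joint ranges: [-176.03, 176.03], [-82.01, 121.73], [-58.28, 71.71], [-173.87, 95.51], [-174.79, -0.11], [-173.66, 173.66]. Speed limits (degrees/s): [136.94, 136.94, 172.46, 180, 180, 180].

INTERFACE

Orientations are given as a 3x3 rotation matrix whose columns are the frame's x, y, z axes.
In Python, from rig import robot gives the robot as it stands. Calls block until the motion is done:
- robot.goto(position, orientation): joint-space move of the TCP to a pose.
- robot.servo_line(position, ori=None, speed=0.15): straight line of the TCP; ori=None keeps the orientation; speed is the mean speed in m/s.
- robot.movej(angles): joint-space move.
- robot.move_gripper(opening): opening from 0.0 (shut) to 1.0 (fully open); the grip force is fixed at half the most; returns when the fingers have stopped.
- robot.dwell(seconds).
- robot.ik(position, orientation): joint angles nearest the present ones, or None.
- robot.grab_frame(name): name is "scene" or "top"; returns (picture, depth): 480x640x3 uint8, red, green, blue; 480x640 float32, m along the optical axis (not along the pixel's ray), 0 where there is no reading.
- robot.camera_info(name): a dict with "vfov" (degrees; the focal length in pixels is half the picture's height over the tangent of half this angle, whatever the lens; pixels are square), "cx", "cy" (the principal point, pixels), "view" (4x4, takes a point from world to camera coordinates). Camera axes: x right, y down, z forward; pixel columns grow to the right and rows downward; lengths in m; the calibration is good to about 2 mm. A picture is of the moment at which its call begins. camera_info takes no time and is no camera call.
A pose or a line that the arm cannot do raises robot.Unreachable and nothing moves.
- robot.job_done(): hands the job in, once; it reports no verdict.
Readings, each from a call of its own:
- robot.read_t(): time.
- robot.read_qpos(): joint angles.
- robot.read_qvel(): joint speeds.
- robot.read_effort(): joint torques, N m.
- robot.read_position(): TCP position.
- robot.read_tcp_rot(): TCP orientation.
- robot.read_force(): force on the tool from outside, world axes, zero at the start.
- robot.read_ft_torque(): the same for the moment, N m.
- robot.read_grip_width(): opening from 0.0 (shut) to 1.0 (fully open).
Only numpy, scipy, OpenCV 4.12 (cv2) and the standard library are available. Lean on these libraries where they do the work, as an engineer would, in place of code of your own. Each camera call takes 0.05 s, during which the arm holds its last target.

## Working session

There is one attempt and no reset: what is moved stays moved. The work goes in short steps, each a Python script; the robot and the scene stay as the last script left them, time stands still between calls to the robot, and variables do not carry over. Pictures are saved under pics/ and viewed, and the job is handed in when it is done.

```bash
mkdir -p pics; ls; python3 - <<'E'
from rig import robot
import cv2,numpy as np
for n in ("top","scene"):
    p,d=robot.grab_frame(n); cv2.imwrite(f"pics/{n}0.png",p[:,:,::-1]); np.save(f"pics/{n}0.npy",d)
    i=robot.camera_info(n); print(n,i)
print(robot.read_t(),robot.read_tcp_rot(),robot.read_force())
E
```

```text
pics
top {'vfov': 51.24814203107434, 'cx': 322.53610771701057, 'cy': 243.3688757808197, 'view': array([[-0.01545032, -0.9998636 , -0.00583682,  0.05715871],
       [-0.97909717,  0.01631293, -0.2027378 ,  0.56471483],
       [ 0.20280537,  0.00258245, -0.97921566,  1.16938771],
       [ 0.        ,  0.        ,  0.        ,  1.        ]])}
scene {'vfov': 44.63306825738366, 'cx': 322.3509142385674, 'cy': 243.4191538209421, 'view': array([[ 0.81354182,  0.58145041,  0.00807007, -0.49287743],
       [ 0.35788127, -0.4896982 , -0.79505765, -0.11347145],
       [-0.4583347 ,  0.64970078, -0.60648018,  1.52624409],
       [ 0.        ,  0.        ,  0.        ,  1.        ]])}
0.1 [[ 9.11498872e-01 -4.11302295e-01 -4.78710333e-04]
 [-4.11302544e-01 -9.11497746e-01 -1.44109034e-03]
 [ 1.56380374e-04  1.51044699e-03 -9.99998847e-01]] [-0.76312686  0.2431511  -0.15195787]
```

View pics/top0.png

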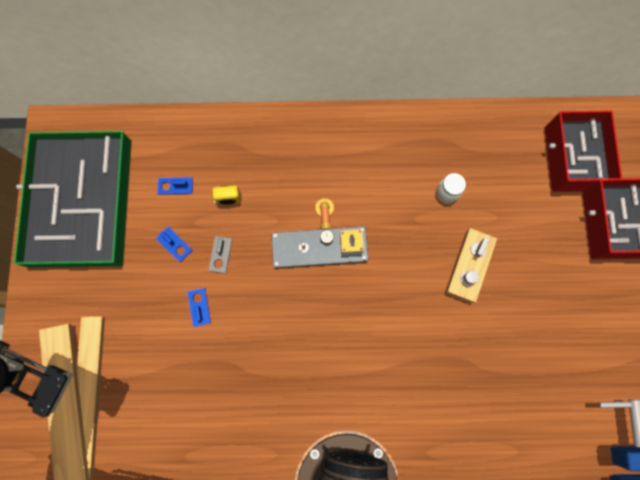

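View pics/scene0.png

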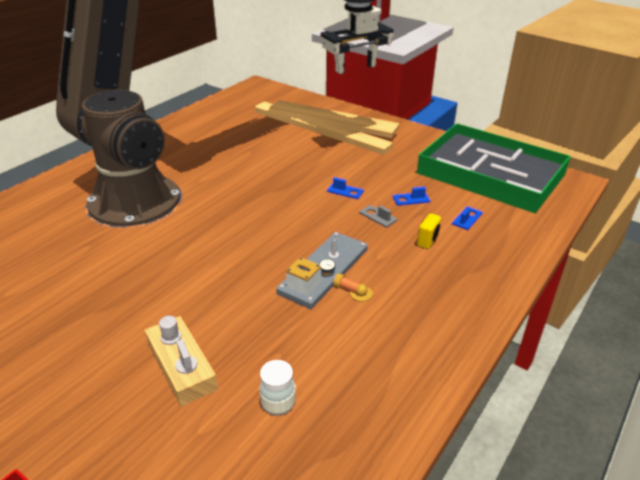

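```bash
cat > h.py <<'E'
import numpy as np,cv2
def px2w(info,u,v,z):
    f=240/np.tan(np.radians(info['vfov']/2)); V=info['view']; R=V[:3,:3]; t=V[:3,3]
    c=-R.T@t; d=R.T@np.array([(u-info['cx'])/f,(v-info['cy'])/f,1.])
    return c+d*(z-c[2])/d[2]
def w2px(info,p):
    f=240/np.tan(np.radians(info['vfov']/2)); V=info['view']; q=V[:3,:3]@np.array(p)+V[:3,3]
    return q[0]/q[2]*f+info['cx'],q[1]/q[2]*f+info['cy']
def crop(im,x0,y0,w,h,s,name):
    c=cv2.resize(im[y0:y0+h,x0:x0+w],None,fx=s,fy=s,interpolation=cv2.INTER_CUBIC)
    for x in range((x0+9)//10*10,x0+w,10):
        cv2.line(c,(int((x-x0+.5)*s),0),(int((x-x0+.5)*s),8),(0,0,255),1); cv2.putText(c,str(x),(int((x-x0+.5)*s)-12,20),0,.4,(0,0,255),1)
    for y in range((y0+9)//10*10,y0+h,10):
        cv2.line(c,(0,int((y-y0+.5)*s)),(8,int((y-y0+.5)*s)),(0,0,255),1); cv2.putText(c,str(y),(10,int((y-y0+.5)*s)+4),0,.4,(0,0,255),1)
    cv2.imwrite(name,c)
E
python3 - <<'E'
from h import *
a=cv2.imread('pics/top0.png')
crop(a,200,230,45,50,12,'pics/c1.png')
crop(a,265,220,110,55,7,'pics/c2.png')
crop(a,440,220,65,90,6,'pics/c3.png')
E
```

```text
(no output)
```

View pics/c1.png

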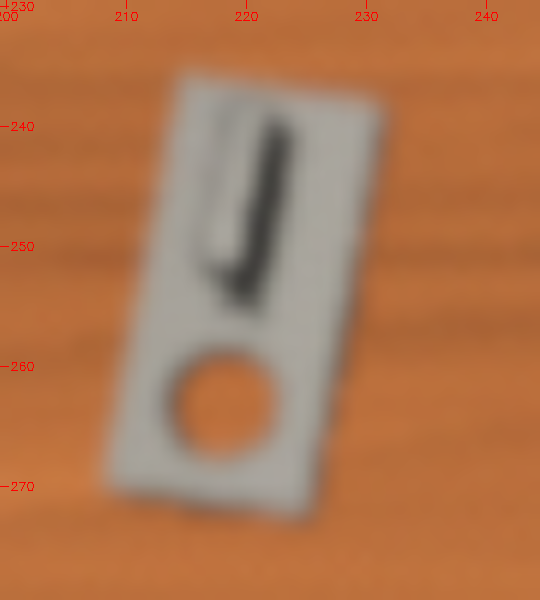

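View pics/c2.png

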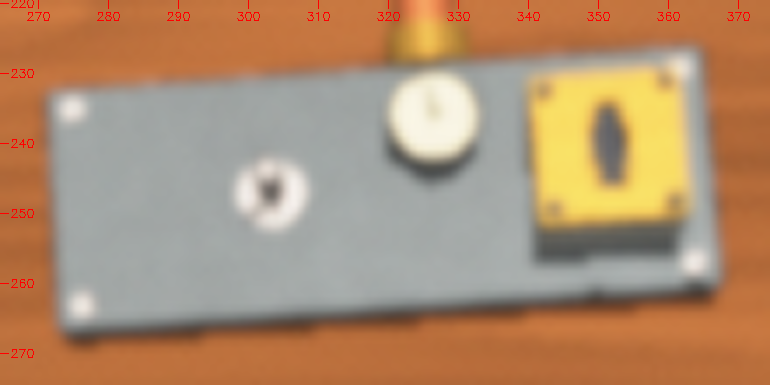

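View pics/c3.png

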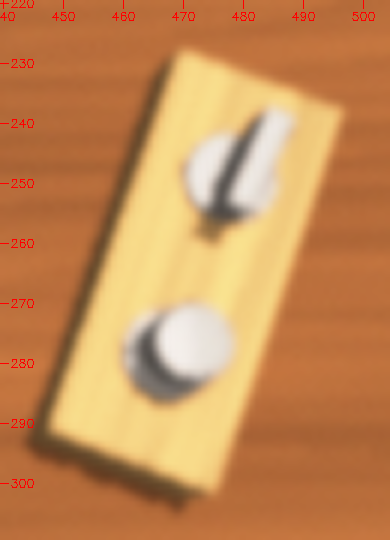

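```bash
cat > e.py <<'E'
from h import *
from rig import robot
T=robot.camera_info('top'); S=robot.camera_info('scene')
for n,i in(('top',T),('scene',S)): print(n,-i['view'][:3,:3].T@i['view'][:3,3])
def P(x0,y0,s,pts,z): return [px2w(T,x0+a/s-.5,y0+b/s-.5,z)[:2] for a,b in pts]
q=np.array(P(200,230,12,[(180,70),(385,97),(312,517),(105,487)],.006)); print('plate corners',q.round(4).tolist(),'mean',q.mean(0).round(4),'lens',[np.linalg.norm(q[i]-q[i-1]).round(4) for i in range(4)])
for a,b in((0,3),(1,2)): d=q[a]-q[b]; print('yaw',np.degrees(np.arctan2(d[1],d[0])))
print('eye',P(200,230,12,[(224,404)],.006))
q=np.array(P(265,220,7,[(50,92),(697,45),(718,290),(65,327)],.02)); print('man',q.round(4).tolist(),[np.linalg.norm(q[i]-q[i-1]).round(4) for i in range(4)])
for a,b in((0,1),(3,2)): d=q[a]-q[b]; print('yaw y',np.degrees(np.arctan2(d[1],d[0]))-90)
for a,b in((0,3),(1,2)): d=q[a]-q[b]; print('yaw x',np.degrees(np.arctan2(d[1],d[0])))
print('mean',q.mean(0))
print('key hole',P(265,220,7,[(610,142)],.066))
print('collar',P(265,220,7,[(272,194)],.022))
q=np.array(P(265,220,7,[(527,78),(682,65),(690,217),(543,227)],.066)); print('sock face',q.mean(0),[np.linalg.norm(q[i]-q[i-1]).round(4) for i in range(4)])
q=np.array(P(440,220,6,[(178,48),(344,110),(216,494),(42,428)],.04)); print('rack',q.round(4).tolist(),q.mean(0),[np.linalg.norm(q[i]-q[i-1]).round(4) for i in range(4)])
for a,b in((0,3),(1,2)): d=q[a]-q[b]; print('yaw x',np.degrees(np.arctan2(d[1],d[0])))
print('flange',P(440,220,6,[(231,178)],.046), 'knobtop',P(440,220,6,[(195,342)],.086))
E
python3 e.py
```

```text
top [0.31663571 0.04491888 1.25990543]
scene [ 1.14111634 -0.76058495  0.83939799]
plate corners [[0.6021, 0.3256], [0.5954, 0.2815], [0.5049, 0.295], [0.512, 0.3389]] mean [0.5536 0.3103] lens [np.float64(0.091), np.float64(0.0446), np.float64(0.0915), np.float64(0.0445)]
yaw -8.40244476763112
yaw -8.467365213508115
eye [array([0.52937503, 0.31423635])]
man [[0.6034, 0.1772], [0.617, -0.0583], [0.5265, -0.0629], [0.517, 0.1714]] [np.float64(0.0867), np.float64(0.2359), np.float64(0.0906), np.float64(0.2345)]
yaw y 3.303730240131273
yaw y 2.3438722084165704
yaw x 3.8531362193433996
yaw x 2.9170629399185226
mean [0.56599743 0.05682376]
key hole [array([ 0.57164775, -0.0230653 ])]
collar [array([0.56391785, 0.09671946])]
sock face [ 0.57007299 -0.02319287] [np.float64(0.0533), np.float64(0.0545), np.float64(0.0542), np.float64(0.0511)]
rack [[0.6037, -0.3193], [0.5761, -0.3861], [0.4182, -0.3208], [0.4461, -0.2523]] [ 0.51104589 -0.31959161] [np.float64(0.1713), np.float64(0.0723), np.float64(0.1709), np.float64(0.0739)]
yaw x -23.036328056979084
yaw x -22.47238441238407
flange [array([ 0.54705383, -0.33513355])] knobtop [array([ 0.4740748 , -0.30333713])]
```

```bash
python3 - <<'E'
from h import *
a=cv2.imread('pics/top0.png'); b=cv2.imread('pics/scene0.png')
A=[(a,460,230,40,36),(b,140,310,80,60)]
crop(a,462,230,40,36,16,'pics/k1.png'); crop(b,160,325,45,55,11,'pics/k2.png')
E
```

```text
(no output)
```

View pics/k1.png

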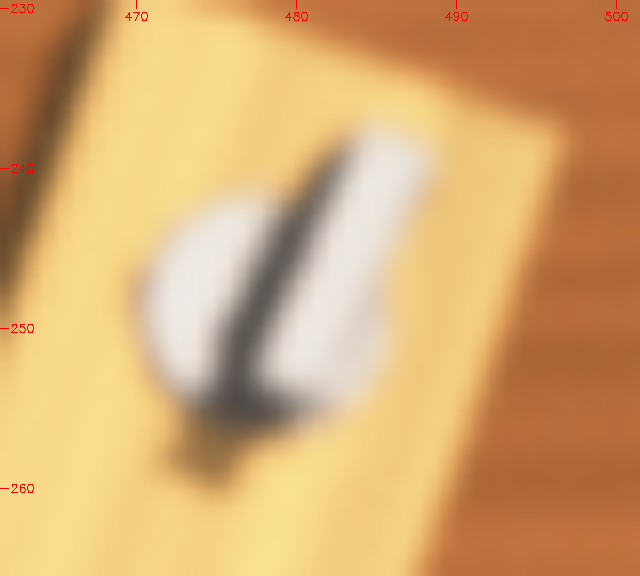

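View pics/k2.png

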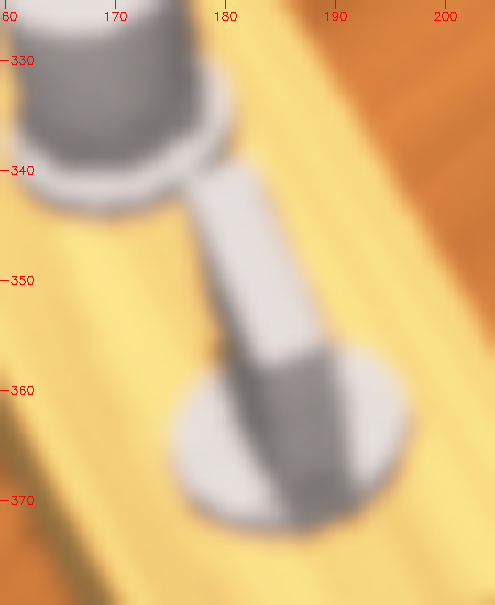

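```bash
python3 - <<'E'
from h import *
from rig import robot
T=robot.camera_info('top'); S=robot.camera_info('scene')
q=np.array([px2w(S,160+a/11-.5,325+b/11-.5,.086)[:2] for a,b in [(185,178),(250,162),(325,345),(258,372)]])
print(q.round(4),q.mean(0)); 
for a,b in((2,1),(3,0)): d=q[a]-q[b]; print(np.degrees(np.arctan2(d[1],d[0])),np.hypot(*d))
q=np.array([px2w(T,462+a/16-.5,230+b/16-.5,.086)[:2] for a,b in [(355,132),(245,390),(437,155)]])
print(q.round(4)); d=q[0]-q[1]; print(np.degrees(np.arctan2(d[1],d[0])),np.hypot(*d)); print((q[1]+q[2])/2)
# scene checks
for n,uv,z in [('keyhole',None,0)]: pass
b=cv2.imread('pics/scene0.png'); crop(b,270,220,110,90,7,'pics/m2.png')
for n,p in dict(keyhole=(.5716,-.0231,.066),collar=(.5639,.0967,.022),tip=(.5639,.0967,.065),flange=(.547,-.335,.046),eye=(.5296,.314,.006)).items(): print(n,w2px(S,p),w2px(T,p))
E
```

```text
[[ 0.5288 -0.3303]
 [ 0.5346 -0.3219]
 [ 0.572  -0.342 ]
 [ 0.5677 -0.3518]] [ 0.55080322 -0.33651352]
-28.199337425138786 0.04245511481215555
-28.94480251857862 0.04441079428868128
[[ 0.5671 -0.3384]
 [ 0.5281 -0.3189]
 [ 0.5634 -0.3504]]
-26.582355062569796 0.04358763317087076
[ 0.54572744 -0.33462932]
keyhole (np.float64(302.6441361619676), np.float64(267.56278215142083)) (np.float64(351.65761484674755), np.float64(239.8046188803959))
collar (np.float64(332.2415236610631), np.float64(253.84690039562543)) (np.float64(303.36490984022083), np.float64(247.221099264654))
tip (np.float64(332.5984274935558), np.float64(238.57617376232463)) (np.float64(302.6005273607233), np.float64(243.77949377147544))
flange (np.float64(184.81150268617893), np.float64(362.4983572579251)) (np.float64(477.94754247649087), np.float64(249.1889643478073))
eye (np.float64(369.8708320189958), np.float64(210.92184815235817)) (np.float64(218.2619762433004), np.float64(263.0777813664455))
```

View pics/m2.png

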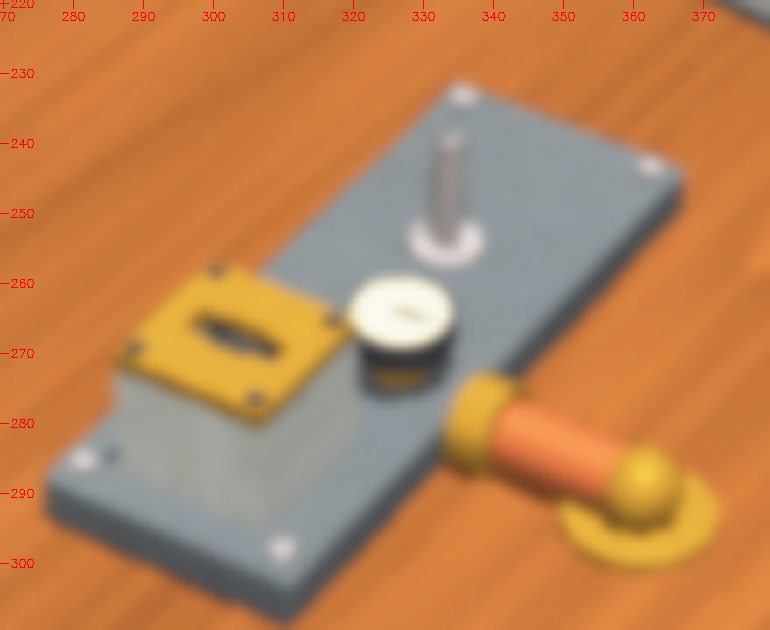

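```bash
cat >> h.py <<'E'
def Rz(yaw):
    c,s=np.cos(np.radians(yaw)),np.sin(np.radians(yaw))
    return np.array([[c,s,0],[s,-c,0],[0,0,-1.]])   # tool x along yaw, z down
E
python3 - <<'E'
from h import *
from rig import robot
for n,p,ys in [('pick',(.5714,.3077,.009),(-8.4,171.6)),('place',(.5612,.1386,.029),(93.7,-86.3)),('key',(.548,-.3352,.048),(-27.5,152.5)),('sock',(.5716,-.0231,.09),(3.7,-176.3)),('turned',(.5716,-.0231,.08),(-86.3,93.7))]:
    for y in ys:
        for dz in(0,.12):
            q=robot.ik(np.array(p)+[0,0,dz],Rz(y)); print(n,y,dz,None if q is None else np.round(q,1))
E
```

```text
pick -8.4 0 [ 45.5  27.3 -14.8   0.  -47.9  36.1]
pick -8.4 0.12 [ 45.5  20.6  -7.6   0.  -61.8  36.1]
pick 171.6 0 [  45.5   27.3  -14.8    0.   -47.9 -143.9]
pick 171.6 0.12 [  45.5   20.6   -7.6    0.   -61.8 -143.9]
place 93.7 0 [ 33.3  20.4 -23.2   0.  -46.4 150.4]
place 93.7 0.12 [ 33.3  13.3 -15.3   0.  -61.5 150.4]
place -86.3 0 [ 33.3  20.4 -23.2   0.  -46.4 -29.6]
place -86.3 0.12 [ 33.3  13.3 -15.3   0.  -61.5 -29.6]
key -27.5 0 [-14.1  24.3 -13.7   0.  -52.   76.6]
key -27.5 0.12 [-14.1  18.3  -5.6   0.  -66.1  76.6]
key 152.5 0 [ -14.1   24.3  -13.7    0.   -52.  -103.4]
key 152.5 0.12 [ -14.1   18.3   -5.6    0.   -66.1 -103.4]
sock 3.7 0 [ 17.3  15.9 -20.3   0.  -53.8  76.4]
sock 3.7 0.12 [ 17.3  10.2 -10.9   0.  -68.9  76.4]
sock -176.3 0 [  17.3   15.9  -20.3    0.   -53.8 -103.6]
sock -176.3 0.12 [  17.3   10.2  -10.9    0.   -68.9 -103.6]
turned -86.3 0 [ 17.3  16.5 -20.9   0.  -52.6 -13.6]
turned -86.3 0.12 [ 17.3  10.6 -11.8   0.  -67.7 -13.6]
turned 93.7 0 [ 17.3  16.5 -20.9   0.  -52.6 166.4]
turned 93.7 0.12 [ 17.3  10.6 -11.8   0.  -67.7 166.4]
```

```bash
python3 - <<'E'
from h import *
from rig import robot
robot.goto((.5714,.3077,.10),Rz(-8.4)); print(robot.read_t())
robot.servo_line((.5714,.3077,.010),speed=.15); print(robot.read_t(),robot.read_position(),robot.read_force())
robot.move_gripper(0); print(robot.read_t(),robot.read_grip_width()*88)
robot.servo_line((.5714,.3077,.13),speed=.15); print(robot.read_t(),robot.read_grip_width()*88,robot.read_position())
robot.goto((.5612,.1386,.12),Rz(93.7)); print(robot.read_t(),robot.read_position(),robot.read_force())
for n in ("top","scene"):
    p,d=robot.grab_frame(n); cv2.imwrite(f"pics/{n}1.png",p[:,:,::-1])
a=cv2.imread('pics/top1.png');b=cv2.imread('pics/scene1.png')
crop(a,245,190,130,100,6,'pics/p1.png'); crop(b,270,180,110,100,6,'pics/p2.png')
E
```

```text
1.7
2.45 [0.57186328 0.30842233 0.01075793] [ 0.55986319 -0.01339052 -0.11510568]
3.875 0.13790036181093315
4.825 0.613680308331086 [0.57076318 0.30730404 0.12894421]
6.5667 [0.5611945  0.13873545 0.11975783] [0.55696501 0.03541577 0.99825533]
```

View pics/p1.png

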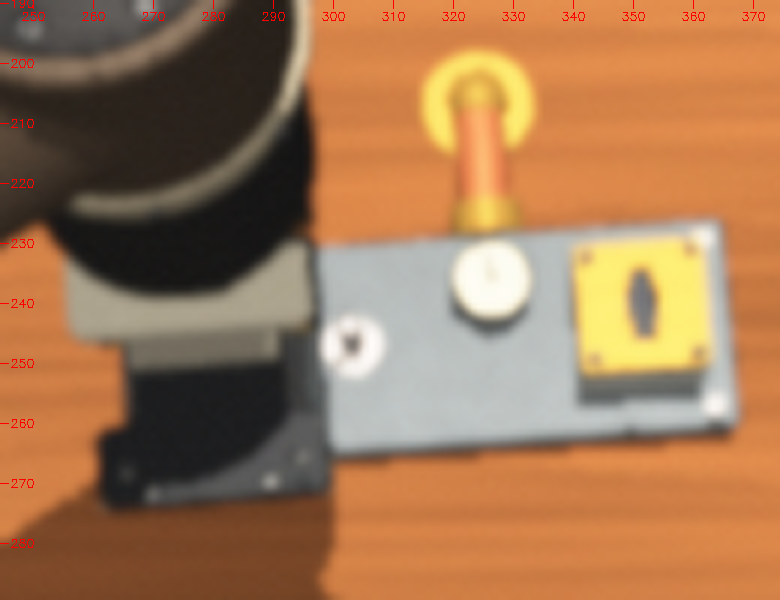

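View pics/p2.png

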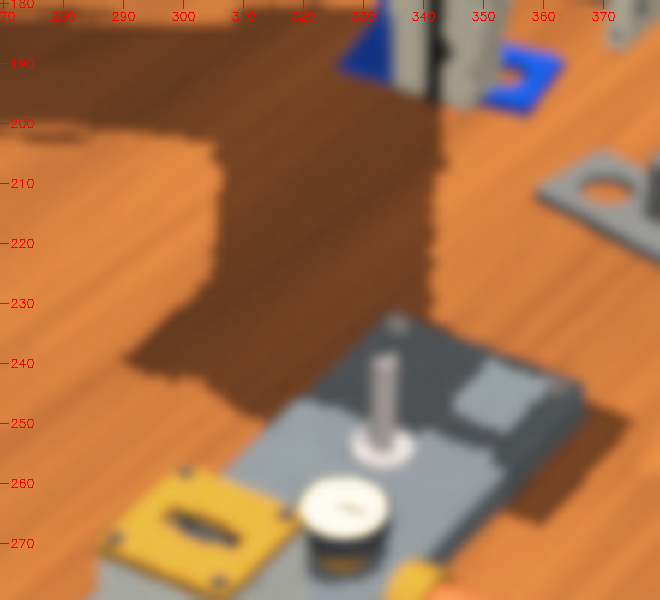

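```bash
python3 - <<'E'
from h import *
a=cv2.imread('pics/top1.png');b=cv2.imread('pics/scene1.png')
crop(a,190,220,60,65,9,'pics/q1.png'); crop(b,345,190,70,50,10,'pics/q2.png')
b=cv2.imread('pics/scene0.png');crop(b,345,190,70,50,10,'pics/q3.png')
E
```

```text
(no output)
```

View pics/q1.png

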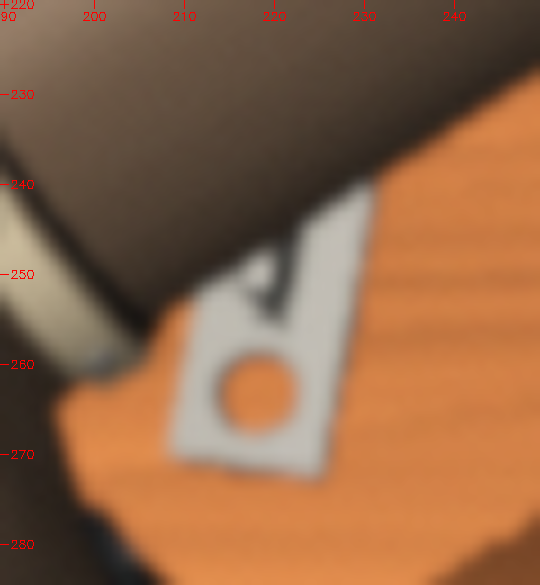

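View pics/q2.png

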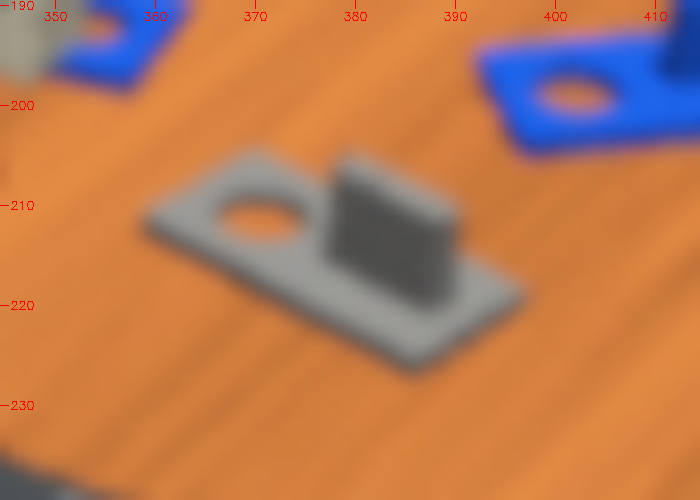

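View pics/q3.png

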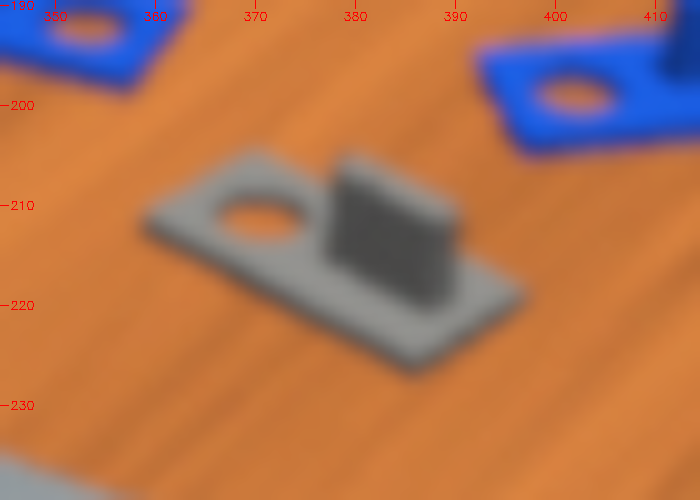

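```bash
python3 - <<'E'
from h import *
from rig import robot
T=robot.camera_info('top'); S=robot.camera_info('scene')
print(robot.read_position(),robot.read_grip_width(),robot.read_qpos())
for p in [(.5612,.1387,.12),(.5612,.1387,.14)]: print(w2px(S,p),w2px(T,p))
b=cv2.imread('pics/scene1.png');crop(b,290,110,100,100,6,'pics/r1.png')
E
```

```text
[0.56122934 0.13880964 0.1198636 ] 0.007125714478753624 [ 3.32690984e+01  1.47362563e+01 -1.74305513e+01  2.52962366e-03
 -5.78441105e+01  1.50415048e+02]
(np.float64(342.94046319806563), np.float64(208.8940705674231)) (np.float64(283.53174619872385), np.float64(240.4420792566908))
(np.float64(343.2105193186802), np.float64(201.26895243900307)) (np.float64(282.8145132865075), np.float64(238.62237688335568))
```

View pics/r1.png

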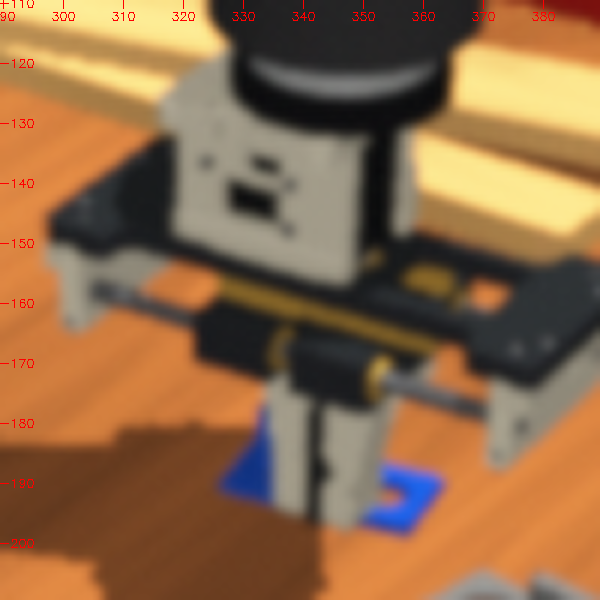

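View pics/scene1.png

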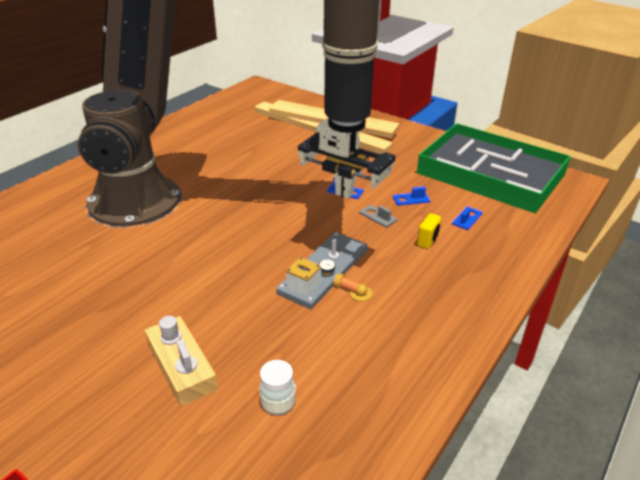

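```bash
python3 - <<'E'
from h import *
from rig import robot
S=robot.camera_info('scene');T=robot.camera_info('top')
p,d=robot.grab_frame('scene')
f=240/np.tan(np.radians(S['vfov']/2)); V=S['view']
def w(u,v,d=d):
    z=d[v,u]; return V[:3,:3].T@(np.array([(u-S['cx'])/f*z,(v-S['cy'])/f*z,z])-V[:3,3])
for u in(338,341,343,346,348,350):
    for v in(180,188,193,195,197): print(u,v,w(u,v).round(4))
print(w(307,270),w(185,362),w(338,235))
E
```

```text
338 180 [0.5539 0.1268 0.1971]
338 188 [0.5511 0.1319 0.1736]
338 193 [0.5541 0.128  0.1641]
338 195 [ 0.4156  0.3379 -0.0017]
338 197 [ 0.421   0.33   -0.0018]
341 180 [0.5593 0.1302 0.1973]
341 188 [0.5596 0.1307 0.1774]
341 193 [0.5604 0.13   0.1654]
341 195 [0.5599 0.1311 0.1596]
341 197 [0.432  0.3276 0.0036]
343 180 [0.5654 0.1284 0.2004]
343 188 [0.5643 0.1313 0.1788]
343 193 [0.5651 0.1306 0.1669]
343 195 [0.5652 0.1309 0.1617]
343 197 [0.5663 0.1294 0.1578]
346 180 [0.5728 0.1286 0.2029]
346 188 [0.5725 0.1302 0.1824]
346 193 [0.5729 0.1304 0.1699]
346 195 [0.5732 0.1302 0.1651]
346 197 [0.5733 0.1303 0.16  ]
348 180 [0.5768 0.1301 0.2036]
348 188 [0.5799 0.1264 0.187 ]
348 193 [0.5768 0.1322 0.1705]
348 195 [0.5779 0.1307 0.1666]
348 197 [0.5777 0.1314 0.1611]
350 180 [0.5819 0.1297 0.2056]
350 188 [0.5813 0.1322 0.1846]
350 193 [0.5783 0.1377 0.1682]
350 195 [0.5787 0.1375 0.1634]
350 197 [ 4.478e-01  3.470e-01 -4.000e-04]
[ 0.57882494 -0.01781037  0.05941906] [ 0.56719046 -0.34889181  0.07369646] [0.53632229 0.1599464  0.02497683]
```

```bash
python3 - <<'E'
from h import *
from rig import robot
S=robot.camera_info('scene')
print(robot.read_tcp_rot().round(3))
R=np.array([[.9115,-.4113,0],[-.4113,-.9115,0],[0,0,-1]])
for s in(-.044,.044):
  for dz in(0,.03): print(s,dz,w2px(S,np.array([.278,.615,.191+dz])+R[:,1]*s))
b=cv2.imread('pics/scene0.png');crop(b,310,0,100,85,7,'pics/r2.png')
E
```

```text
[[-0.064  0.998 -0.   ]
 [ 0.998  0.064 -0.   ]
 [-0.    -0.    -1.   ]]
-0.044 0 (np.float64(367.2141331573206), np.float64(78.30187279640415))
-0.044 0.03 (np.float64(367.7835424476353), np.float64(68.22513642611193))
0.044 0 (np.float64(341.44930210355767), np.float64(84.0246816822627))
0.044 0.03 (np.float64(341.746302732632), np.float64(73.79377936893758))
```

View pics/r2.png

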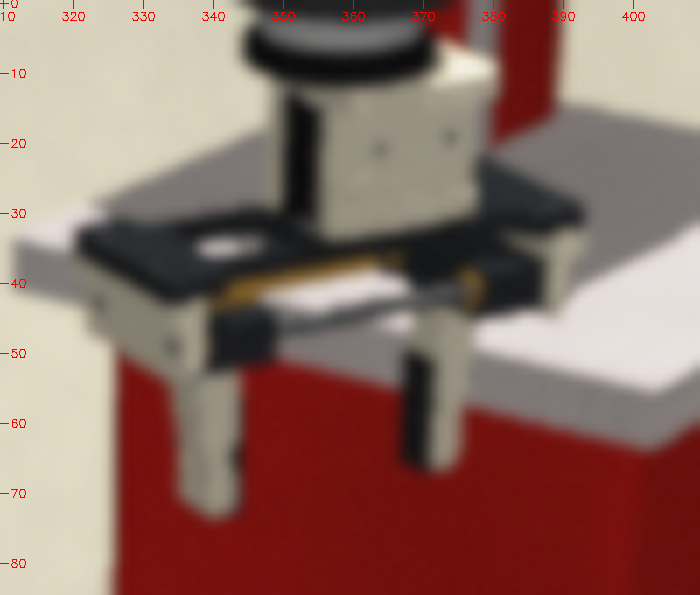

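```bash
python3 - <<'E'
from h import *
from rig import robot
S=robot.camera_info('scene')
for z in(.145,.15,.155,.16): print(z,w2px(S,(.5612,.129,z)),w2px(S,(.5612,.1387,z)),w2px(S,(.575,.129,z)))
E
```

```text
0.145 (np.float64(340.77598359805035), np.float64(201.31604334826577)) (np.float64(343.27883860968916), np.float64(199.33993611747968)) (np.float64(346.08428879014036), np.float64(203.3988697738785))
0.15 (np.float64(340.8389578192939), np.float64(199.37287053081945)) (np.float64(343.3474846262705), np.float64(197.4016945983219)) (np.float64(346.1604009514131), np.float64(201.45093833853048))
0.155 (np.float64(340.9022354373962), np.float64(197.42033590599902)) (np.float64(343.41645971780747), np.float64(195.45416154596532)) (np.float64(346.23688165719483), np.float64(199.49357477798276))
0.16 (np.float64(340.96581865020727), np.float64(195.45837165554073)) (np.float64(343.4857662562625), np.float64(193.49726998731924)) (np.float64(346.3137335907891), np.float64(197.52671041869525))
```

```bash
python3 - <<'E'
from h import *
from rig import robot
robot.goto((.5714,.3077,.06),Rz(-8.4))
robot.move_gripper(.6); print(robot.read_t(),robot.read_grip_width())
robot.servo_line((.5714,.3077,-.008),speed=.15); print(robot.read_position(),robot.read_force())
robot.servo_line((.5714,.3077,-.021),speed=.1); print(robot.read_t(),robot.read_position(),robot.read_force())
p,d=robot.grab_frame('scene'); b=p[:,:,::-1].copy(); cv2.imwrite('pics/scene2.png',b); crop(b,330,140,100,100,6,'pics/s2.png')
E
```

```text
9.4667 0.5976148108052192
[ 0.57184029  0.30791393 -0.0076215 ] [0.05478639 0.02263844 0.06604534]
10.35 [ 0.57144723  0.3077349  -0.02059897] [ 0.52665977  0.3848118  -0.32162129]
```

View pics/s2.png

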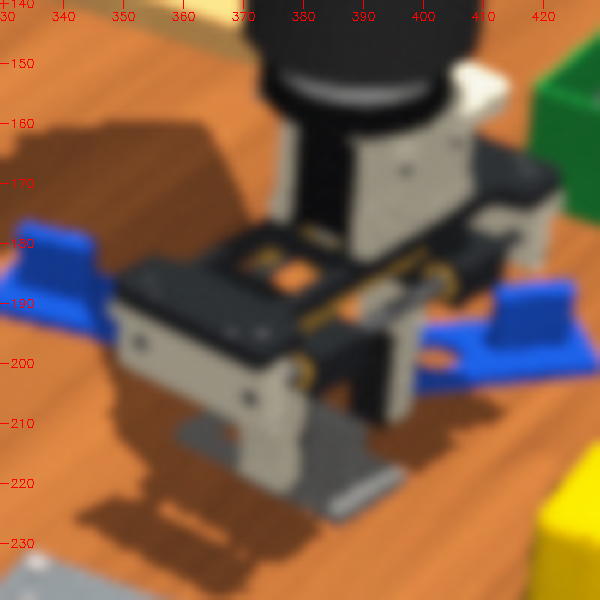

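```bash
python3 - <<'E'
from h import *
from rig import robot
robot.move_gripper(0); print(robot.read_t(),robot.read_grip_width()*88)
robot.servo_line((.5714,.3077,.09),speed=.2); print(robot.read_t(),robot.read_grip_width()*88,robot.read_position())
robot.goto((.5612,.1386,.07),Rz(93.7)); print(robot.read_t(),robot.read_grip_width()*88,robot.read_position(),robot.read_force())
for n in ("top","scene"):
    p,d=robot.grab_frame(n); cv2.imwrite(f"pics/{n}3.png",p[:,:,::-1])
a=cv2.imread('pics/top3.png');b=cv2.imread('pics/scene3.png')
crop(a,260,205,100,80,8,'pics/p3.png'); crop(b,285,185,90,80,7,'pics/p4.png')
E
```

```text
11.1583 9.659590947695197
11.8667 9.750498804737223 [0.57058086 0.30727326 0.08887972]
13.6083 9.503301362935499 [0.56113752 0.13870658 0.06962171] [-0.52396161  0.49207137 -1.54275269]
```

View pics/p3.png

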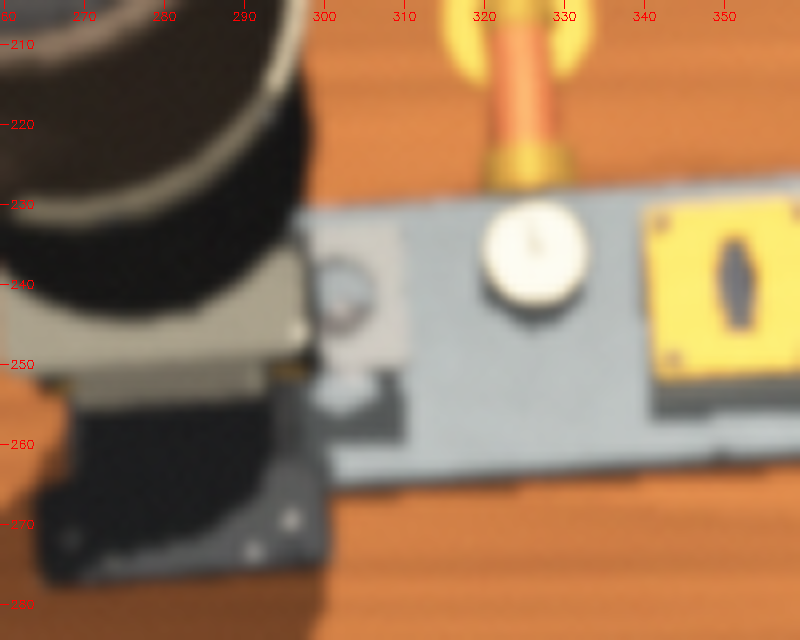

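View pics/p4.png

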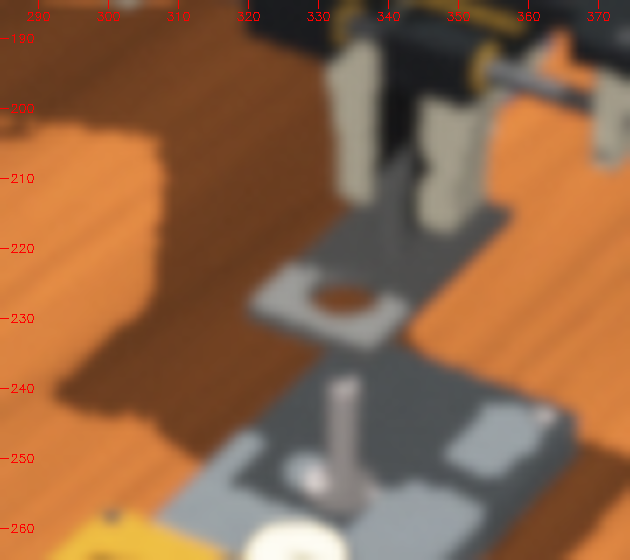

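```bash
python3 - <<'E'
from h import *
from rig import robot
S=robot.camera_info('scene');T=robot.camera_info('top')
for z in (.093,.0965,.100): print(z,px2w(T,302.1,241.25,z),px2w(S,333.8,226.9,z-.002))
print('post S',px2w(S,333.6,239.2,.064),px2w(S,333.4,254.1,.022),'post T .5639 .0967')
E
```

```text
0.093 [0.56428358 0.09663473 0.093     ] [0.56107687 0.10453663 0.091     ]
0.0965 [0.56354079 0.09647961 0.0965    ] [0.56378952 0.10049076 0.0945    ]
0.1 [0.562798  0.0963245 0.1      ] [0.56650216 0.09644488 0.098     ]
post S [0.56624979 0.09722578 0.064     ] [0.56653123 0.09748452 0.022     ] post T .5639 .0967
```

```bash
python3 - <<'E'
from h import *
from rig import robot
robot.servo_line((.5615,.1388,.02),speed=.12); print(robot.read_t(),robot.read_position(),robot.read_force())
for z in (.008,.002,-.001,-.004):
    robot.servo_line((.5615,.1388,z),speed=.06); F=robot.read_force(); print(robot.read_t(),robot.read_position(),F)
    if F[2]>3: break
robot.move_gripper(.4); print(robot.read_t(),robot.read_grip_width())
robot.servo_line((.5615,.1388,.08),speed=.2)
for n in ("top","scene"):
    p,d=robot.grab_frame(n); cv2.imwrite(f"pics/{n}4.png",p[:,:,::-1])
a=cv2.imread('pics/top4.png');b=cv2.imread('pics/scene4.png')
crop(b,285,205,90,70,7,'pics/p5.png')
E
```

```text
14.275 [0.56177393 0.13893249 0.02022192] [-0.02385007 -1.07536765  0.03897358]
14.625 [0.5613019  0.13866111 0.00783294] [ 0.35321412 -0.3155319  -1.59095912]
14.875 [0.5612207  0.13862633 0.00162482] [-0.52653517 -0.41408617 -1.34329553]
15.125 [ 0.56155802  0.1388501  -0.0010136 ] [ 0.46948452 -0.06972758 -0.89150921]
15.375 [ 0.56161312  0.13880222 -0.00178007] [-8.62902069 -0.6854314  20.29850022]
16.0417 0.39956811417463733
```

View pics/p5.png

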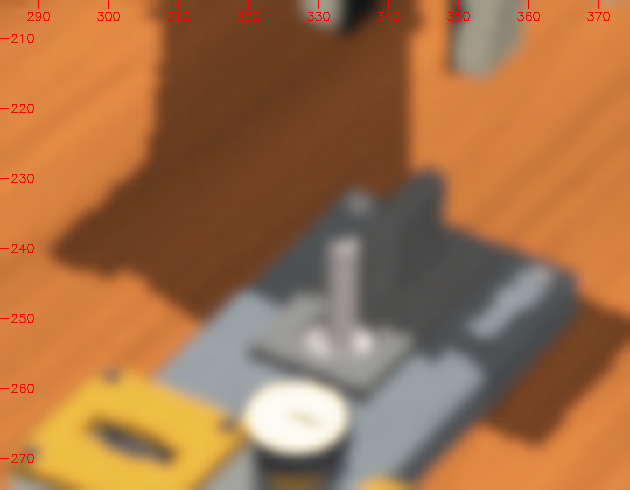

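```bash
python3 - <<'E'
from h import *
from rig import robot
x,y=.548,-.3357
robot.goto((x,y,.085),Rz(-27.5)); print(robot.read_t())
for z in (.03,.020):
    robot.servo_line((x,y,z),speed=.12); print(robot.read_t(),robot.read_position(),robot.read_force())
for n in ("top","scene"):
    p,d=robot.grab_frame(n); cv2.imwrite(f"pics/{n}5.png",p[:,:,::-1])
a=cv2.imread('pics/top5.png');b=cv2.imread('pics/scene5.png')
crop(a,430,200,90,90,6,'pics/k5.png');crop(b,140,290,80,90,7,'pics/k6.png')
E
```

```text
18.4417
19.05 [ 0.54851194 -0.33558943  0.03034948] [0.52175944 0.05258914 0.3821065 ]
19.3 [ 0.54803313 -0.33567705  0.02034352] [-0.55161195 -0.58777749  0.12004111]
```

View pics/k6.png

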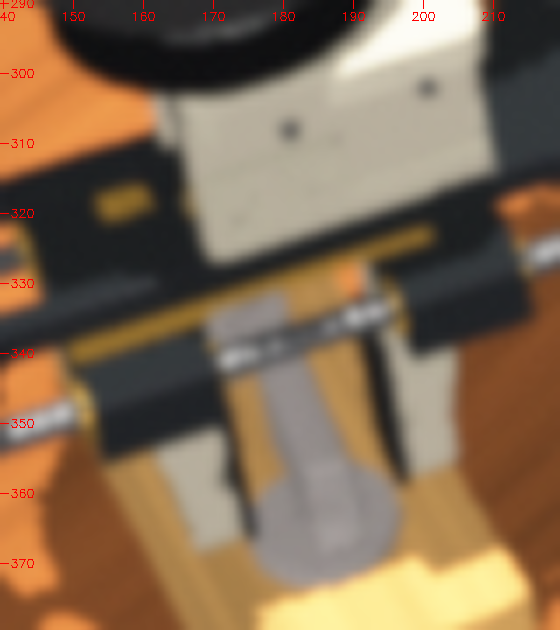

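View pics/k5.png

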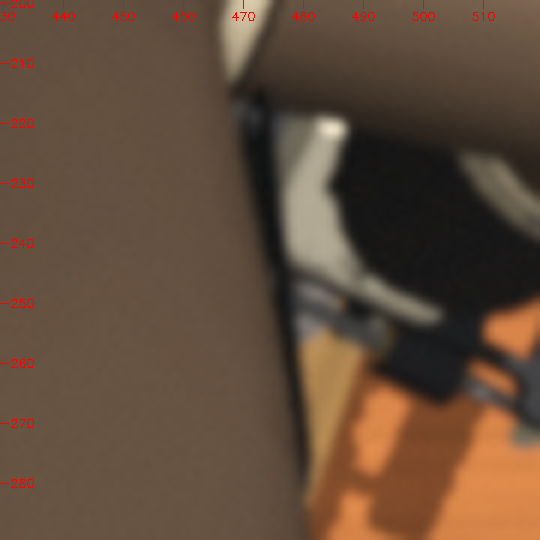

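```bash
python3 - <<'E'
from h import *
from rig import robot
x,y=.548,-.3357
for z in (.016,.013):
    robot.servo_line((x,y,z),speed=.06); F=robot.read_force(); print(robot.read_t(),robot.read_position(),F)
    if F[2]>3: break
robot.move_gripper(0); print(robot.read_t(),robot.read_grip_width()*88,robot.read_force(),robot.read_ft_torque())
z0=robot.read_position()[2]
robot.servo_line((x,y,z0+.045),speed=.12); print(robot.read_t(),robot.read_grip_width()*88,robot.read_position(),robot.read_force())
p,d=robot.grab_frame('scene'); b=p[:,:,::-1].copy(); cv2.imwrite('pics/scene6.png',b); crop(b,140,270,80,90,7,'pics/k7.png')
E
```

```text
19.65 [ 0.54785178 -0.33565048  0.0159076 ] [ 0.04220331  0.21257852 -0.06787885]
19.9 [ 0.54781731 -0.33566776  0.01275293] [ 0.76696613 -0.3575518  -0.0551519 ]
20.4167 11.745926132018004 [-0.28929332 -0.261994    0.5808412 ] [-0.06032519 -0.00853276  0.01308334]
20.9417 11.504401828768543 [ 0.5477879  -0.3354812   0.05785513] [ 0.00335501 -0.15259486 -1.2328086 ]
```

View pics/k7.png

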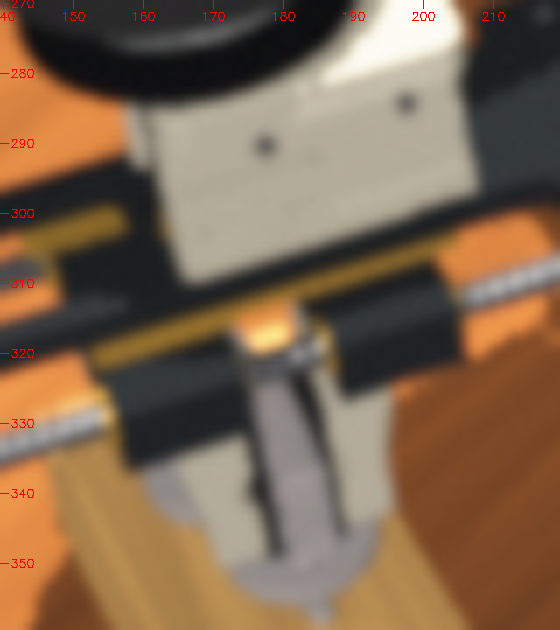

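```bash
python3 - <<'E'
from h import *
from rig import robot
robot.servo_line((.548,-.3357,.085),speed=.15)
robot.goto((.5716,-.0231,.085),Rz(3.7)); print(robot.read_t(),robot.read_position(),robot.read_grip_width()*88,robot.read_force())
for n in ("top","scene"):
    p,d=robot.grab_frame(n); cv2.imwrite(f"pics/{n}7.png",p[:,:,::-1])
a=cv2.imread('pics/top7.png');b=cv2.imread('pics/scene7.png')
crop(a,300,190,100,90,7,'pics/i1.png'); crop(b,265,220,80,70,9,'pics/i2.png')
E
```

```text
22.5167 [ 0.57154393 -0.02385878  0.08475721] 11.912560487580306 [-0.49719329 -0.7340421  -1.03646239]
```

View pics/i1.png

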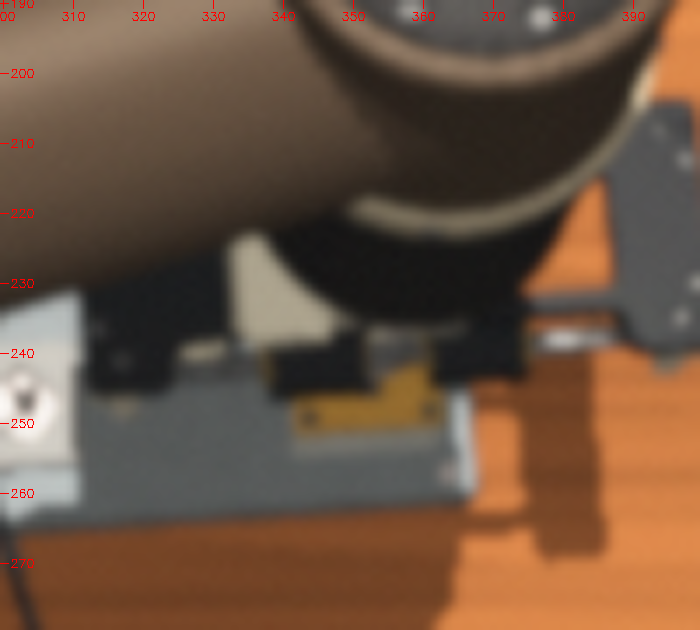

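View pics/i2.png

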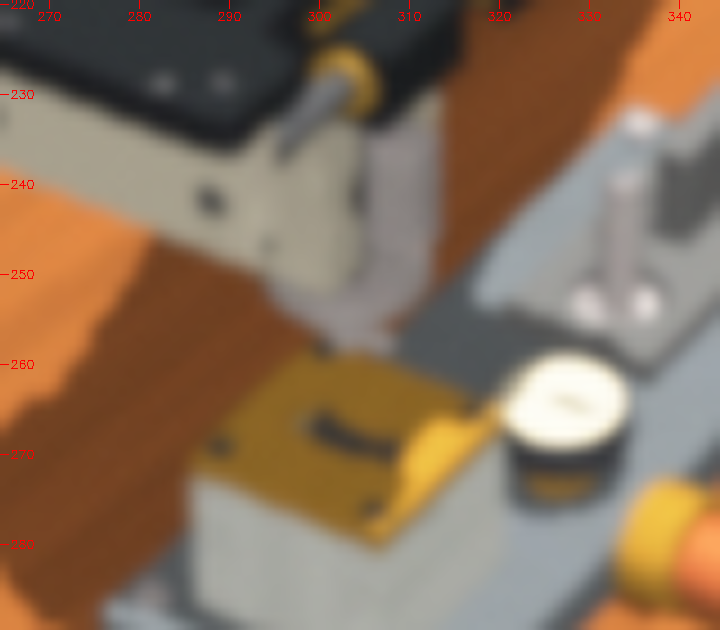

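```bash
python3 - <<'E'
from h import *
from rig import robot
S=robot.camera_info('scene')
b=cv2.imread('pics/scene7.png'); crop(b,288,240,36,32,20,'pics/i3.png')
C=np.array([.5715,-.0235]); 
for zt in(.092,.096):
  th=np.radians(np.arange(0,360,5))
  pts=[np.array(w2px(S,(C[0]+.019*np.cos(t),C[1]+.019*np.sin(t),zt+.018))) for t in th]; pts=np.array(pts)
  print(zt,'flange bottom: u',pts[:,0].min(),pts[:,0].max(),'vmax',pts[:,1].max(),'at u',pts[pts[:,1].argmax(),0])
  e=np.array([np.cos(np.radians(3.7)),np.sin(np.radians(3.7))])*.012
  print('pin ends',w2px(S,(*(C+e),zt)),w2px(S,(*(C-e),zt)),'mid',w2px(S,(*C,zt)))
  h=e/.012*.022; n=np.array([-e[1],e[0]])/.012*.006
  print('handle +x end corners top,bot', [np.round(w2px(S,(*(C+h+s*n),zt+zz)),1) for s in(-1,1) for zz in(.034,.064)])
E
```

```text
0.092 flange bottom: u 292.8170023979565 311.61105197679143 vmax 256.7595603426467 at u 301.8635232217436
pin ends (np.float64(307.2604982491459), np.float64(259.81807404706024)) (np.float64(297.4388635819329), np.float64(255.86918755825332)) mid (np.float64(302.32916323977554), np.float64(257.83538146582526))
handle +x end corners top,bot [array([309.7, 249.8]), array([309.6, 237.7]), array([313. , 246.7]), array([312.9, 234.6])]
0.096 flange bottom: u 292.7722280216355 311.6049666173909 vmax 255.19093956160293 at u 301.8370579725098
pin ends (np.float64(307.2455434234913), np.float64(258.2835393761032)) (np.float64(297.40410831211005), np.float64(254.33943708630858)) mid (np.float64(302.3042249456249), np.float64(256.30323210357756))
handle +x end corners top,bot [array([309.7, 248.2]), array([309.6, 236. ]), array([313. , 245.1]), array([312.9, 232.9])]
```

View pics/i3.png

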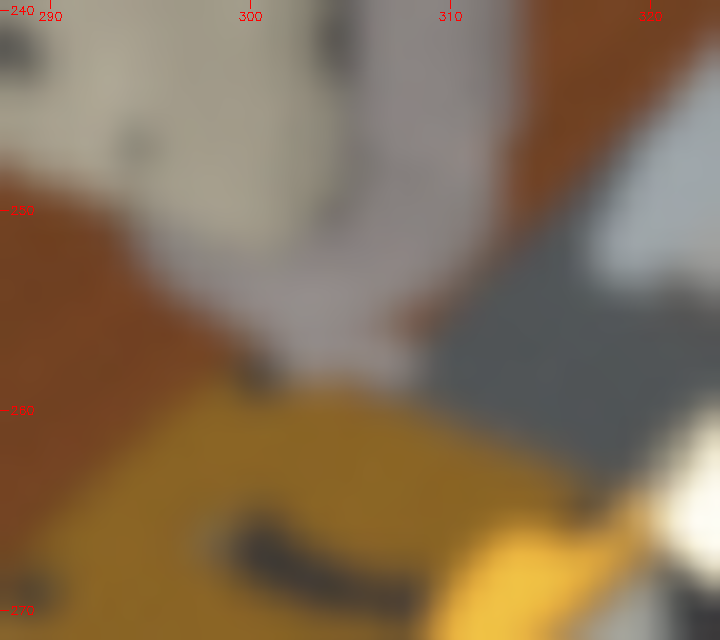

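```bash
python3 - <<'E'
from h import *
from rig import robot
x,y=.5716,-.0231
robot.servo_line((x,y,.062),speed=.12); print(robot.read_t(),robot.read_position().round(4),robot.read_force().round(2))
for z in (.059,.057,.055,.053):
    robot.servo_line((x,y,z),speed=.04); F=robot.read_force(); print(round(robot.read_t(),2),robot.read_position().round(4),F.round(2),robot.read_ft_torque().round(3))
    if F[2]>3: break
E
```

```text
22.9583 [ 0.5711 -0.024   0.0615] [-0.19 -0.76 -1.04]
23.21 [ 0.5718 -0.0231  0.0593] [-0.44  0.28 -0.71] [-0.027  0.022  0.025]
23.46 [ 0.5716 -0.023   0.0571] [-0.34 -0.31 -1.27] [-0.071 -0.031  0.012]
23.71 [ 0.5715 -0.0231  0.0549] [ 0.11 -0.12 -1.39] [-0.066  0.011 -0.008]
23.96 [ 0.5715 -0.0231  0.0528] [ 0.28  0.32 -0.63] [-0.101  0.002 -0.022]
```

```bash
python3 - <<'E'
from h import *
from rig import robot
x,y=.5716,-.0231
for z in (.051,.049,.047,.045,.043,.041,.039):
    robot.servo_line((x,y,z),speed=.04); F=robot.read_force(); print(round(robot.read_t(),2),robot.read_position().round(4),F.round(2),robot.read_ft_torque().round(3))
    if F[2]>20: break
E
```

```text
24.21 [ 0.5717 -0.0231  0.051 ] [ 0.17 -0.65 -0.55] [-0.068 -0.169  0.026]
24.46 [ 0.5718 -0.0231  0.0492] [-0.11  0.83  2.17] [ 0.013  0.252 -0.024]
24.71 [ 0.5718 -0.0231  0.0472] [-1.01  0.31  3.94] [ 0.026  0.404 -0.005]
24.96 [ 0.5718 -0.0231  0.0453] [-1.85  0.06  6.34] [0.151 0.511 0.006]
25.21 [ 0.5718 -0.0231  0.0434] [-1.62  0.9   6.73] [0.148 0.753 0.037]
25.46 [ 0.5719 -0.0231  0.0416] [-1.82 -0.06  8.81] [0.24  0.961 0.027]
25.71 [ 0.5722 -0.0231  0.0407] [-4.41  0.52 15.95] [0.378 1.914 0.056]
```

```bash
python3 - <<'E'
from h import *
from rig import robot
x,y=.5716,-.0231
for yaw in (-8,-20,-32,-44,-56,-68,-76,-82):
    robot.goto((x,y,.0393),Rz(yaw)); F=robot.read_force();M=robot.read_ft_torque(); R=robot.read_tcp_rot(); print(round(robot.read_t(),2),yaw,round(np.degrees(np.arctan2(R[1,0],R[0,0])),1),robot.read_position().round(4),F.round(2),M.round(3),round(robot.read_grip_width()*88,2))
    if abs(F[:2]).max()>20 or F[2]>35: break
E
```

```text
26.02 -8 -8.0 [ 0.5724 -0.0231  0.0407] [-2.56  0.49 12.75] [0.224 1.194 0.069] 12.17
26.34 -20 -20.0 [ 0.5726 -0.0231  0.0407] [-2.68 -0.02 13.22] [ 0.038  0.982 -0.011] 11.93
26.66 -32 -32.0 [ 0.5727 -0.0232  0.0407] [-2.32  0.16 13.37] [-0.168  0.808  0.061] 11.97
26.98 -44 -44.0 [ 0.5727 -0.0233  0.0407] [-1.39  0.07 11.7 ] [-0.345  0.782 -0.001] 11.58
27.29 -56 -56.0 [ 0.5727 -0.0234  0.0407] [-2.19 -1.13 11.36] [-0.497  0.64   0.088] 12.04
27.61 -68 -68.0 [ 0.5727 -0.0234  0.0407] [-0.9  -2.81 12.68] [-0.593  0.691  0.156] 11.46
27.87 -76 -76.0 [ 0.5727 -0.0235  0.0408] [-1.41 -0.5  11.67] [-0.719  0.674  0.153] 12.13
28.12 -82 -82.0 [ 0.5726 -0.0235  0.0408] [-2.01 -1.63 12.76] [-0.678  0.785  0.188] 12.18
```

```bash
python3 - <<'E'
from h import *
from rig import robot
x,y=.5716,-.0231
for yaw in (-86,-89):
    robot.goto((x,y,.0385),Rz(yaw)); F=robot.read_force();M=np.mean([robot.read_ft_torque() for _ in range(5)],0); R=robot.read_tcp_rot(); print(round(robot.read_t(),2),yaw,round(np.degrees(np.arctan2(R[1,0],R[0,0])),1),robot.read_position().round(4),F.round(2),M.round(3),round(robot.read_grip_width()*88,2))
    if abs(M[2])>.8: break
for n in ("top","scene"):
    p,d=robot.grab_frame(n); cv2.imwrite(f"pics/{n}8.png",p[:,:,::-1])
a=cv2.imread('pics/top8.png');b=cv2.imread('pics/scene8.png')
crop(b,265,200,100,90,7,'pics/f1.png'); crop(a,270,190,110,90,7,'pics/f2.png')
E
```

```text
28.37 -86 -86.0 [ 0.5727 -0.0236  0.0406] [-3.67 -0.8  18.35] [-0.494  1.63   0.046] 11.78
28.62 -89 -89.0 [ 0.5727 -0.0236  0.0406] [-4.24 -1.47 17.85] [-0.53   1.625  0.135] 11.77
```

View pics/f1.png

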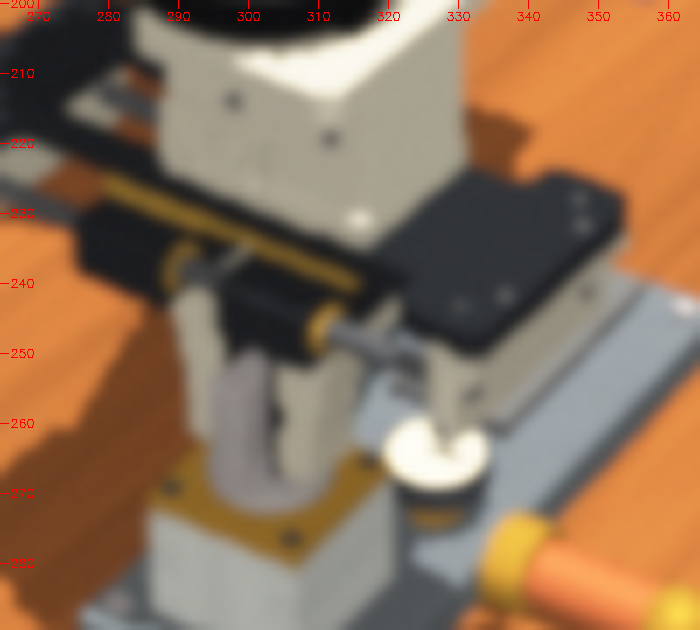

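View pics/f2.png

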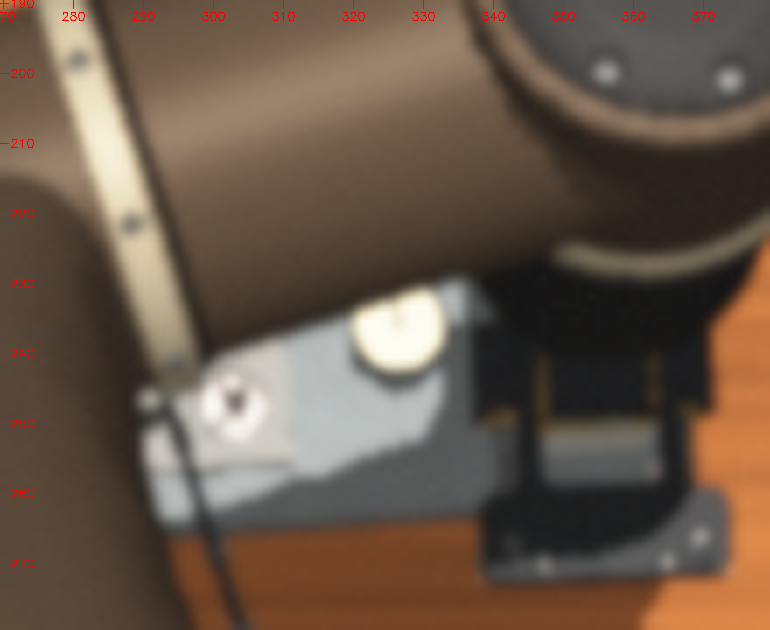

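```bash
python3 - <<'E'
from h import *
from rig import robot
x,y=.5716,-.0231
for yaw in (-89,-91,-93):
    robot.goto((x,y,.0385),Rz(yaw)); 
    L=[]
    for _ in range(8): robot.dwell(.05); L.append(np.r_[robot.read_force(),robot.read_ft_torque()])
    R=robot.read_tcp_rot(); print(round(robot.read_t(),2),yaw,round(np.degrees(np.arctan2(R[1,0],R[0,0])),2),robot.read_position().round(4),np.mean(L,0).round(3),np.std(L,0)[5].round(3))
E
```

```text
29.37 -89 -88.94 [ 0.5727 -0.0236  0.0406] [-4.35  -1.432 18.2   -0.547  1.625  0.094] 0.028
30.02 -91 -90.93 [ 0.5727 -0.0235  0.0406] [-4.592 -1.325 18.308 -0.526  1.633  0.13 ] 0.024
30.67 -93 -92.93 [ 0.5726 -0.0235  0.0406] [-4.43  -1.275 18.257 -0.352  1.771  0.18 ] 0.02
```

```bash
python3 - <<'E'
from h import *
from rig import robot
robot.dwell(.3); print(robot.read_position().round(4),robot.read_force().round(2),robot.read_grip_width()*88,robot.read_t())
robot.job_done()
E
```

```text
[ 0.5726 -0.0235  0.0406] [-4.57 -1.43 18.33] 11.505452900594522 30.9667
the job is handed in; nothing more can be done
```

The job is handed in at about 31 s of the 64 s allowed. The plate is over the post and let go. The bleed key is in the socket, pressed home, turned and still gripped.

- **First grasp missed:** the fingers closed above the plate's rib without touching it. In the pictures the real fingertips sit about 35 mm higher than the reported tool point. That disagrees with the tool description, so I allowed for it from then on.
- **Plate:** after release, the camera picture showed it flat over the post by its eye. It was still there in the last pictures, taken with the key turned.
- **Key push:** the key touched the cup at a reported height of about 0.050 m and reached a hard stop at about 0.0406 m. That is close to the full 10 mm. The arm holds it with about 18 N of downward push.
- **Key turn:** I turned the gripper about 96° clockwise. The twisting moment rose steadily over the last few degrees (0.09 to 0.18 N m), which fits the cup being at its stop.
- **Grip:** the jaws read 11.5 mm, which matches the 12 mm bar handle.
- **Not checked directly:** the joint values `valve_push` and `valve_turn` can't be read, so both are inferred from positions, forces and pictures. A sideways force of about 4.5 N remained on the tool at the end. I never commanded a move near the jar or the tape measure. The gripper worked beside the round-knobbed key in the rack. I did not compare any of the three with their starting positions.

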